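Line up the storage tins by height on the coaster board

TASK

Tidy the tea table: stand the four storage tins on the row of four coasters, one centred on each, in order of height, with the tallest on the coaster next to the teapot, stepping down to the shortest next to the candy dish. Keep the tins upright, leave the teapot and the candy dish where they stand, and let go of everything at the end.

Things in the scene. Friction and masses are not known exactly. Their poses are not given: they have to be found in the camera images.
- tin_green: loose dark green round storage tin, an upright cylinder 58 mm in diameter and 140 mm tall to its flat lid, with a black knob 14 mm wide and 10 mm high on the lid and two thin steel bands; about 0.1 to 0.3 kg. Origin: centre of its underside; z axis up.
- tin_cream: loose cream round storage tin, an upright cylinder 54 mm in diameter and 115 mm tall to its flat lid, with a black knob 14 mm wide and 10 mm high on the lid and two thin steel bands; about 0.1 to 0.3 kg. Origin: centre of its underside; z axis up.
- tin_navy: loose navy blue round storage tin, an upright cylinder 50 mm in diameter and 90 mm tall to its flat lid, with a black knob 14 mm wide and 10 mm high on the lid and two thin steel bands; about 0.1 to 0.3 kg. Origin: centre of its underside; z axis up.
- tin_mustard: loose mustard yellow round storage tin, an upright cylinder 46 mm in diameter and 65 mm tall to its flat lid, with a black knob 14 mm wide and 10 mm high on the lid and two thin steel bands; about 0.1 to 0.3 kg. Origin: centre of its underside; z axis up.
- coaster_blue: blue round tile coaster with a brass rim, 74 mm in diameter, 4 mm thick, fixed on the dark wooden board (430 x 130 x 10 mm). The four coasters stand 100 mm apart in one straight row along the board, which runs roughly across in front of the robot (along y) beyond the tins; their colours come in any order and do not matter. Origin: centre of its underside, on the board's top; its upper face is 4 mm above the origin and 14 mm above the table.
- coaster_pink: pink round tile coaster with a brass rim, 74 mm in diameter, 4 mm thick, fixed on the dark wooden board (430 x 130 x 10 mm). The four coasters stand 100 mm apart in one straight row along the board, which runs roughly across in front of the robot (along y) beyond the tins; their colours come in any order and do not matter. Origin: centre of its underside, on the board's top; its upper face is 4 mm above the origin and 14 mm above the table.
- coaster_white: white round tile coaster with a brass rim, 74 mm in diameter, 4 mm thick, fixed on the dark wooden board (430 x 130 x 10 mm). The four coasters stand 100 mm apart in one straight row along the board, which runs roughly across in front of the robot (along y) beyond the tins; their colours come in any order and do not matter. Origin: centre of its underside, on the board's top; its upper face is 4 mm above the origin and 14 mm above the table.
- coaster_orange: orange round tile coaster with a brass rim, 74 mm in diameter, 4 mm thick, fixed on the dark wooden board (430 x 130 x 10 mm). The four coasters stand 100 mm apart in one straight row along the board, which runs roughly across in front of the robot (along y) beyond the tins; their colours come in any order and do not matter. Origin: centre of its underside, on the board's top; its upper face is 4 mm above the origin and 14 mm above the table.
- teapot: blue ceramic teapot 106 mm in diameter with an upright brass hoop handle, 142 mm high, its spout pointing away from the robot and reaching 90 mm from its centre; it stands on the table at one end of the row of coasters (left or right), its centre 135 mm from the centre of the nearest coaster, in line with the row. Loose, 0.8 kg. Origin: centre of its underside.
- candy_dish: low amber glass candy dish with a shut lid and brass latch, 107 mm in diameter and 87 mm high; it stands on the table at the other end of the row, its centre 135 mm from the centre of the nearest coaster. Loose, 0.8 kg. Origin: centre of its underside.
Mind the look-alikes: they are no part of the job. Leave any pink look-alike of the tin_navy alone. Leave any pink look-alike of the tin_cream alone.

How it is judged:
By the outcome, as a careful person would: the job done as asked, in the order asked, and still so for the second after the job is handed in, with the robot touching nothing.
It also fails if it takes over 96 s, if anything falls off the work surface, if the arm or the gripper's body presses on something with over 40 N, if the wrist force passes 120 N, or if a joint passes its speed limit or range.

ROBOT

A 6-joint arm with a two-finger parallel gripper is mounted at the origin on the work surface. World frame = base frame: x ahead of the robot, y to its left, z up, the work surface at z = 0. Lengths are in m, angles in degrees, forces in N, time in s.
With the tool pointing down it reaches from about 0.35 to 0.925 m from the base axis. Payload 6.4 kg.
Tool frame: the origin (TCP) lies midway between the tips of the shut fingers; the grasp point (between the pads) lies 19 mm behind it; z points along the fingers, x is the direction in which the jaws open and shut, and the axes are right-handed (so a half turn about z gives the same grasp; the last joint's range is limited). The gripper opens to 85 mm and grips with 20 to 120 N. Pads are 22 mm wide; open, the fingers measure 114 mm over their backs; the gripper's body (76 mm by 85 mm) begins 54 mm behind the grasp point. The pads swing forward as they close: fully open they stand 13 mm farther back than shut.
Start: joints at [-73.459, 14.043, 89.255, -0, 76.702, -9.975], TCP at [0.29, -0.582, 0.231] pointing down, gripper open.
Joint ranges: [-179.41, 179.41], [-58.25, 129.5], [7.25, 145.43], [-54.29, 234.29], [11.92, 165.04], [-157.13, 157.13]. Speed limits (degrees/s): [147.25, 147.25, 180, 180, 180, 180].

INTERFACE

Orientations are given as [roll, pitch, yaw] about the fixed x, y, z axes, in that order (R = Rz(yaw) Ry(pitch) Rx(roll)).
In Python, from rig import robot, get_image gives the robot as it stands. The module is installed in compiled form; this text tells all that it offers.
- The arm moves only by the tool carry_out, never from a script. Its argument "steps" is a list of rows, each a list of 2 entries, a list of its own where there are three numbers: the shift along the tool's x, y, z in mm, then the turn about the tool's z in degrees. A call has 1 to 5 rows; each row is the pose to reach, as a shift and turn from the pose measured when the call began, along the tool's axes at that moment; what a row does not reach only later rows make up. A row lasts 1/10 s, in which the tool goes at most 50 mm and 8.59 degrees, less where a joint would pass 70% of its speed; a pose out of reach is approached as far as the arm can. A call with a gripper value outside its range is refused whole. "claw" is the closure, from -1 (fully open) to 1 (shut), set as the call begins (left out, the last holds). The fingers move at their own pace and stop on an object; "squeeze" is the grip in N (left out, the last holds). Time passes only in rows, so rows that repeat a pose let the fingers close. It gives the time, the measured TCP pose, the force and the opening at its end, in the units of the state.
- robot.get_obs(): the state, without advancing time (a new reading comes with each control period).
- get_image(name): name is "side" or "top"; returns a dict with "img" (480x640x3 uint8, red, green, blue), "fx", "fy", "cx", "cy" (pixels), "rvec" (rotation vector, rad) and "tvec" (3), from world to camera coordinates, as OpenCV has them. Camera axes: x right, y down, z forward; pixel columns grow to the right and rows downward; lengths in m; the calibration is good to about 2 mm. A picture is of the moment at which its call begins. There is no depth.
- robot.finish_job(): hands the job in, once; it reports no verdict.
The state is a dict: "clock": time; "q": joint angles; "qvel": joint speeds; "joint_torque": joint torques, N m; "ee_pos": TCP position; "ee_rot": TCP orientation; "contact_force": force on the tool from outside, world axes, zero at the start; "wrist_torque": the same for the moment, N m; "width": finger opening in m.
Only numpy, scipy, OpenCV 4.12 (cv2) and the standard library are available. Lean on these libraries where they do the work, as an engineer would, in place of code of your own. Each camera call takes 0.05 s, during which the arm holds its last target.

## Working session

There is one attempt and no reset: what is moved stays moved. The work goes in short steps, Python scripts to look and compute and a tool call to move; the robot and the scene stay as the last step left them, time stands still between calls to the robot, and variables do not carry over. Pictures are saved under pics/ and viewed, and the job is handed in when it is done.

Besides the shell and the picture viewer there is one more tool, called after "Call:" as a command line: name --argument value ..., lists and objects as JSON in quotes. carry_out: Moves the arm, as the interface text tells. Its arguments: {"type":"object","properties":{"steps":{"type":"array"},"claw":{"type":"number"},"squeeze":{"type":"number"}},"required":["steps"]}

```bash
mkdir -p pics
cat > h.py <<'E'
import numpy as np, cv2
from rig import robot, get_image
def snap(n,tag):
    d=get_image(n); cv2.imwrite(f'pics/{tag}.png',d['img'][:,:,::-1]); 
    np.savez(f'pics/{tag}.npz',**d); return d
def ray(d,u,v,z):
    R,_=cv2.Rodrigues(np.array(d['rvec'])); t=np.array(d['tvec']).ravel()
    c=-R.T@t; r=R.T@np.array([(u-d['cx'])/d['fx'],(v-d['cy'])/d['fy'],1.])
    return c+r*(z-c[2])/r[2]
def proj(d,P):
    p,_=cv2.projectPoints(np.array(P,float).reshape(-1,3),np.array(d['rvec']),np.array(d['tvec']),np.array([[d['fx'],0,d['cx']],[0,d['fy'],d['cy']],[0,0,1.]]),None); return p.reshape(-1,2)
E
python3 - <<'E'
from h import *
for n in('side','top'):
    d=snap(n,n+'0'); R,_=cv2.Rodrigues(np.array(d['rvec'])); print(n,d['fx'],-R.T@np.array(d['tvec']).ravel())
o=robot.get_obs();print({k:np.round(v,3) for k,v in o.items()})
E
```

```text
side 602.5787195464208 [-0.0840337  -1.05992302  0.90991796]
top 506.6870931473343 [ 0.31448204 -0.03522205  1.11877674]
{'clock': np.float64(0.1), 'q': array([-73.46 ,  14.082,  89.319,  -0.   ,  76.701,  -9.976]), 'qvel': array([-0.102, -0.076, -0.182,  0.049,  0.078,  0.032]), 'joint_torque': array([ 0.0000e+00, -4.3067e+01, -3.2713e+01, -0.0000e+00,  3.0000e-03,
       -0.0000e+00]), 'ee_pos': array([ 0.29 , -0.581,  0.23 ]), 'ee_rot': array([-1.79982e+02,  1.01000e-01, -6.34830e+01]), 'contact_force': array([ 0.334, -0.419,  0.662]), 'wrist_torque': array([-0.019, -0.024, -0.046]), 'width': np.float64(0.085)}
```

View pics/top0.png

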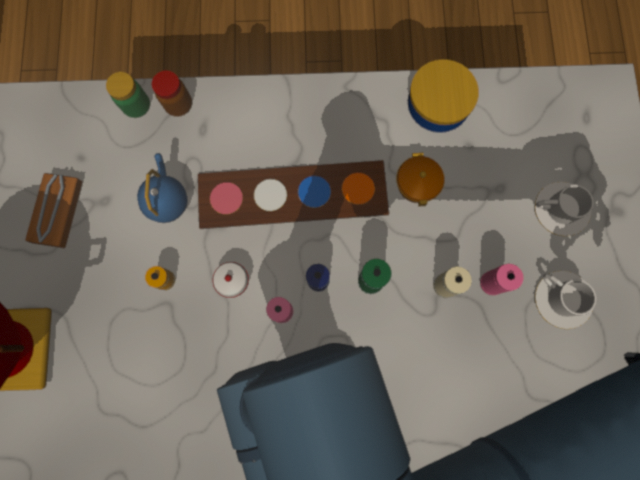

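View pics/side0.png

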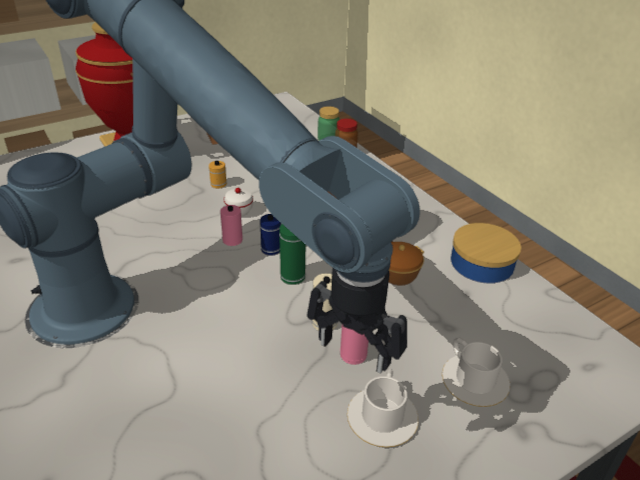

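Run:
```python
import cv2,numpy as np
im=cv2.imread('pics/top0.png')
a=cv2.resize(im[240:335,130:330],None,fx=4,fy=4,interpolation=cv2.INTER_CUBIC)[:300]
b=cv2.resize(im[240:335,330:530],None,fx=4,fy=4,interpolation=cv2.INTER_CUBIC)[:300]
cv2.imwrite('pics/z1.png',np.vstack([a,b]))
```

```text
(no output)
```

View pics/z1.png

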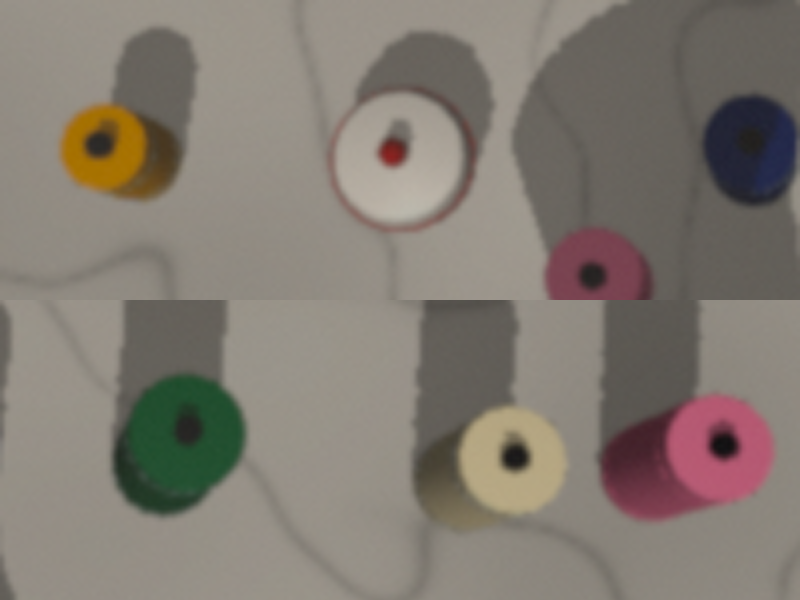

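```bash
cat > m.py <<'E'
from h import *
def load(t): return dict(np.load(f'pics/{t}.npz'))
H={'green':.14,'cream':.115,'navy':.09,'mustard':.065}
E
python3 - <<'E'
from m import *
d=load('top0')
f=lambda U,V,x0:((U+.5)/4-.5+x0,(V+.5)/4-.5+240)
L={'mustard':((105,148),(100,145),130),'green':((188,133),(188,130),330),'cream':((513,161),(515,157),330),'navy':((751,143),(752,139),130)}
for k,(l,n,x0) in L.items():
    print(k,ray(d,*f(*l,x0),H[k])[:2].round(4),ray(d,*f(*n,x0),H[k]+.010)[:2].round(4))
# pink decoys
print('pinkA',ray(d,*f(598,275,130),.09)[:2].round(3),'pinkB',ray(d,*f(720,148,330),.115)[:2].round(3),'bowl',ray(d,*f(402,158,130),.03)[:2].round(3))
im=cv2.cvtColor(d['img'],cv2.COLOR_RGB2HSV)
roi=np.zeros(im.shape[:2],bool); roi[170:218,205:380]=1
for n,m in {'pink':((im[...,0]>165)|(im[...,0]<3))&(im[...,1]>90)&(im[...,2]>110),'white':(im[...,1]<60)&(im[...,2]>120),'blue':(abs(im[...,0].astype(int)-107)<12)&(im[...,1]>120),'orange':(im[...,0]>5)&(im[...,0]<20)&(im[...,2]>130)&(im[...,1]>170)}.items():
    m=(m&roi).astype(np.uint8); m=cv2.morphologyEx(m,cv2.MORPH_OPEN,np.ones((3,3)))
    nn,lab,st,ce=cv2.connectedComponentsWithStats(m); i=1+st[1:,4].argmax()
    c,_=cv2.findContours((lab==i).astype(np.uint8),0,1); e=cv2.fitEllipse(c[0])
    print(n,e[0],e[1],st[i],ray(d,*e[0],.014)[:2].round(4))
E
```

```text
mustard [0.4558 0.3182] [0.4561 0.3175]
green [ 0.4397 -0.1358] [ 0.4399 -0.1348]
cream [ 0.4239 -0.2988] [ 0.4248 -0.2974]
navy [ 0.4448 -0.0198] [ 0.4455 -0.0206]
pinkA [0.38  0.059] pinkB [ 0.427 -0.402] bowl [0.45  0.169]
pink (225.81088256835938, 197.4417724609375) (30.466983795166016, 31.636281967163086) [210 182  32  32 800] [0.638  0.1835]
white (269.9034729003906, 194.404296875) (30.845983505249023, 32.214141845703125) [254 179  33  32 824] [0.642  0.0837]
blue (313.88604736328125, 191.04335021972656) (29.10306167602539, 30.531085968017578) [299 177  31  30 740] [ 0.6468 -0.0161]
orange (347.0, 196.5) (2.4083189964294434, 4.013864994049072) [346 195   3   4  12] [ 0.6315 -0.0906]
```

```bash
cat > go.py <<'E'
import sys
from h import *
from scipy.spatial.transform import Rotation as Ro
def go(x,y,z,yaw=0):
    o=robot.get_obs(); p=np.array(o['ee_pos']); R=Ro.from_euler('xyz',o['ee_rot'],degrees=True)
    s=R.inv().apply(np.array([x,y,z])-p)*1000
    t=-((yaw-o['ee_rot'][2]+90)%180-90)
    print('t',round(o['clock'],2),'p',p.round(4),'rot',np.round(o['ee_rot'],2),'q',np.round(o['q'],1),'w',round(o['width'],4),'F',np.round(o['contact_force'],1))
    print('shift',s.round(1),'turn',round(t,2))
if __name__=='__main__': go(*map(float,sys.argv[1:]))
E
python3 go.py .424 -.298 .2
```

```text
t 0.1 p [ 0.29   -0.5811  0.2303] rot [-1.7998e+02  1.0000e-01 -6.3480e+01] q [-73.5  14.1  89.3  -0.   76.7 -10. ] w 0.0854 F [ 0.3 -0.4  0.7]
shift [-193.5 -246.3   30.7] turn -63.48
```

Call:
carry_out --steps '[[[-24,-31,0],-8],[[-48,-62,0],-16],[[-73,-92,0],-24],[[-97,-123,0],-32],[[-121,-154,0],-40]]' --claw -1 --squeeze 40

```text
clock: 0.6
ee_pos: [0.3741, -0.4024, 0.23]
ee_rot: [-179.9, 0.1, -23.2]
contact_force: [0.7, -0.6, 0.7]
width: 0.0855
```

```bash
python3 go.py .424 -.298 .2
```

```text
t 0.6 p [ 0.3741 -0.4024  0.23  ] rot [-1.7989e+02  1.0000e-01 -2.3170e+01] q [-58.9   0.7 104.1   0.   75.4 -35.8] w 0.0855 F [ 0.7 -0.6  0.7]
shift [   4.8 -115.5   30.2] turn -23.17
```

Call:
carry_out --steps '[[[1,-39,10],-8],[[3,-77,20],-16],[[5,-115,30],-23],[[5,-115,30],-23],[[5,-115,30],-23]]'

```text
clock: 1.1
ee_pos: [0.4239, -0.2979, 0.1998]
ee_rot: [-179.8, 0.1, -0.1]
contact_force: [-0.4, -0.3, -0.2]
width: 0.0855
```

```bash
python3 - <<'E'
from h import *
snap('top','top1');snap('side','side1')
E
python3 go.py .424 -.298 .071
```

```text
t 1.2 p [ 0.4238 -0.2994  0.2006] rot [-1.799e+02  3.000e-02 -2.600e-01] q [-47.8  -1.9 109.8   0.   72.1 -47.6] w 0.0852 F [-0.5  0.9  0.3]
shift [  0.3  -1.2 129.6] turn -0.26
```

View pics/side1.png

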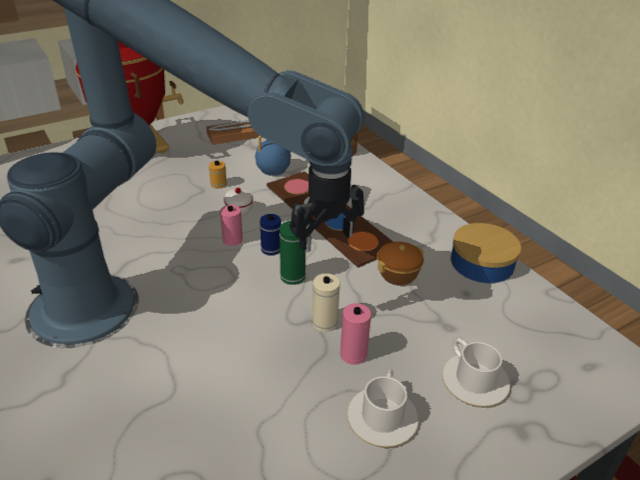

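View pics/top1.png

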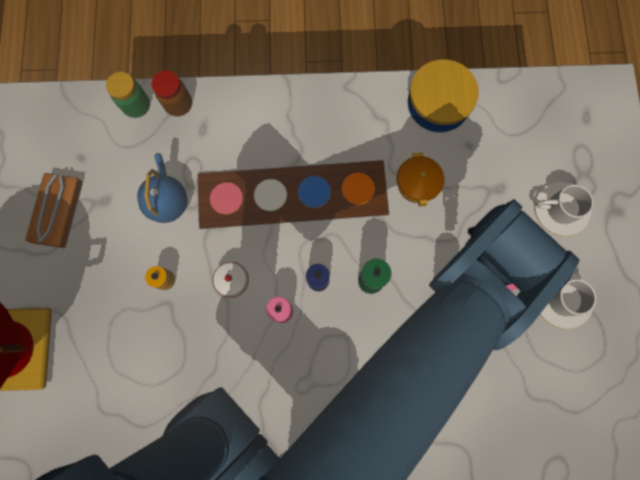

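Run:
```python
from m import *
d=load('side1')
im=cv2.resize(d['img'][140:380,190:400],None,fx=3.5,fy=2.5,interpolation=2)
E={'green':(.44,-.1355),'cream':(.4243,-.2983),'navy':(.445,-.0202),'mustard':(.4559,.3178)}
big=cv2.resize(d['img'],None,fx=4,fy=4,interpolation=2)
out=[]
for k,(x,y) in E.items():
    p=proj(d,[[x,y,H[k]+.01],[x,y,H[k]],[x,y,0]]); print(k,p.round(1).tolist())
    c=p[0].astype(int); b=big[(c[1]-20)*4:(c[1]+55)*4,(c[0]-24)*4:(c[0]+24)*4].copy()
    for q in p: cv2.circle(b,tuple(((q-(c-[24,20])+.5)*4-.5).round().astype(int)),3,(255,0,255),-1)
    out.append(b)
cv2.imwrite('pics/z2.png',np.hstack(out)[:,:,::-1])
```

```text
green [[290.7, 224.9], [290.7, 228.7], [290.7, 277.7]]
cream [[324.2, 278.7], [324.0, 282.5], [322.3, 323.6]]
navy [[268.3, 216.8], [268.4, 220.3], [269.2, 250.4]]
mustard [[214.8, 162.5], [215.1, 165.6], [216.8, 185.6]]
```

View pics/z2.png

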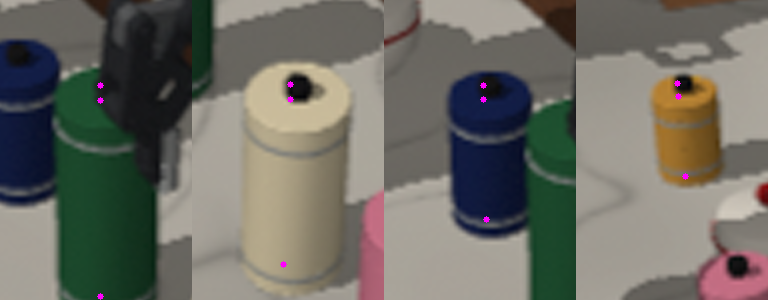

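```bash
python3 - <<'E'
from m import *
d=load('side1');im=cv2.cvtColor(d['img'],cv2.COLOR_RGB2HSV)
for c in [(.638,.1835),(.642,.0837),(.6468,-.0161),(.651,-.1157)]: print(proj(d,[[*c,.014]]).round(1))
h=im[...,0].astype(int);s=im[...,1];v=im[...,2]
for n,m,b in [('pink',((h>160)|(h<4))&(s>90)&(v>100),(280,175,318,200)),('orange',(h>3)&(h<14)&(s>150)&(v>120),(345,228,385,255))]:
    q=np.zeros_like(m);q[b[1]:b[3],b[0]:b[2]]=1
    c,_=cv2.findContours((m&q).astype(np.uint8),0,1);c=max(c,key=cv2.contourArea);e=cv2.fitEllipse(cv2.convexHull(c));print(n,e[0],e[1],ray(d,*e[0],.014)[:2].round(4))
E
python3 go.py .4255 -.2983 .071
```

```text
[[296.  186.5]]
[[315.8 203.3]]
[[337.6 221.4]]
[[361.1 241.1]]
pink (296.9256896972656, 185.62213134765625) (14.809542655944824, 25.200016021728516) [0.6427 0.1864]
orange (356.3485107421875, 246.4354705810547) (4.355214595794678, 13.199177742004395) [ 0.6285 -0.1278]
t 1.2 p [ 0.4238 -0.2994  0.2006] rot [-1.799e+02  3.000e-02 -2.600e-01] q [-47.8  -1.9 109.8   0.   72.1 -47.6] w 0.0852 F [-0.5  0.9  0.3]
shift [  1.8  -0.9 129.6] turn -0.26
```

Call:
carry_out --steps '[[[2,-1,35],0],[[2,-1,70],0],[[2,-1,105],0],[[2,-1,129],0],[[2,-1,129],0]]'

```text
clock: 1.7
ee_pos: [0.4233, -0.2974, 0.0683]
ee_rot: [-179.6, 0.3, -0.4]
contact_force: [0.2, 0.5, -0.4]
width: 0.0855
```

Call:
carry_out --steps '[[[0,0,0],0],[[0,0,0],0],[[0,0,0],0],[[0,0,0],0],[[0,0,0],0]]' --claw 1 --squeeze 40

```text
clock: 2.2
ee_pos: [0.4243, -0.2986, 0.07]
ee_rot: [-179.8, 0.2, -0.4]
contact_force: [1.2, -1.5, 6.5]
width: 0.0534
```

```bash
python3 - <<'E'
from h import *
snap('side','side2')
E
python3 go.py .6435 .0845 .26
```

```text
t 2.25 p [ 0.4243 -0.2987  0.0701] rot [-179.77    0.19   -0.39] q [-47.7   9.  113.8   0.   57.5 -47.3] w 0.0531 F [ 0.3 -0.6  6.2]
shift [ 215.9 -385.4 -189.1] turn -0.39
```

View pics/side2.png

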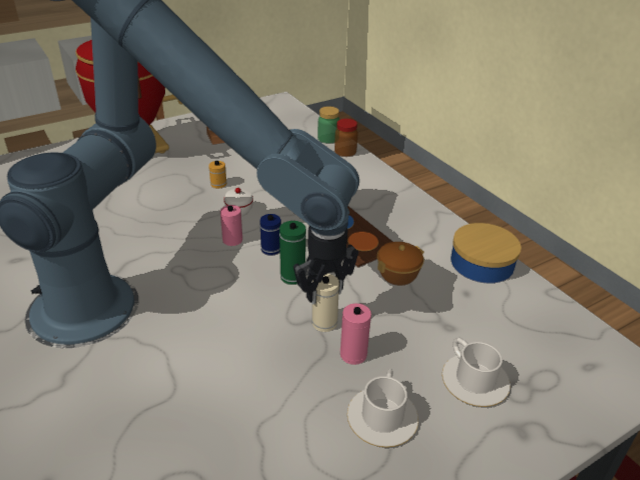

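Call:
carry_out --steps '[[[0,0,-30],0],[[0,0,-70],0],[[0,0,-115],0],[[0,0,-160],0],[[0,0,-189],0]]'

```text
clock: 2.75
ee_pos: [0.4254, -0.2997, 0.2627]
ee_rot: [-179.9, 0.0, -0.4]
contact_force: [1.0, -0.9, -1.5]
width: 0.0531
```

Call:
carry_out --steps '[[[15,-28,0],0],[[35,-63,0],0],[[55,-98,0],0],[[75,-133,0],0],[[95,-168,0],0]]'

```text
clock: 3.25
ee_pos: [0.5216, -0.1305, 0.2624]
ee_rot: [-179.9, 0.1, -0.4]
contact_force: [1.0, -0.8, -1.3]
width: 0.0531
```

Call:
carry_out --steps '[[[20,-35,0],0],[[40,-70,0],0],[[60,-105,0],0],[[80,-140,0],0],[[97,-175,0],0]]'

```text
clock: 3.75
ee_pos: [0.6199, 0.0457, 0.2619]
ee_rot: [-179.9, 0.2, -0.4]
contact_force: [0.1, -0.0, -1.0]
width: 0.0533
```

```bash
python3 go.py .6435 .0845 .26
```

```text
t 3.75 p [0.6199 0.0457 0.2619] rot [-1.7991e+02  1.6000e-01 -3.5000e-01] q [-6.3  9.  91.8  0.1 79.3 -5.9] w 0.0533 F [ 0.1 -0.  -1. ]
shift [ 23.3 -39.    1.9] turn -0.35
```

Call:
carry_out --steps '[[[12,-20,0],0],[[23,-39,2],0],[[23,-39,40],0],[[23,-39,80],0],[[23,-39,120],0]]'

```text
clock: 4.25
ee_pos: [0.6423, 0.0852, 0.1403]
ee_rot: [-179.9, 0.2, -0.3]
contact_force: [0.6, 0.7, -1.3]
width: 0.0532
```

Call:
carry_out --steps '[[[0,0,0],0],[[0,0,0],0]]'

```text
clock: 4.45
ee_pos: [0.6416, 0.0854, 0.1398]
ee_rot: [-179.9, 0.3, -0.3]
contact_force: [0.9, 0.0, -0.8]
width: 0.0531
```

```bash
python3 - <<'E'
from m import *
d=snap('side','side3')
cv2.imwrite('pics/z3.png',cv2.resize(d['img'][120:270,240:420],None,fx=4,fy=4,interpolation=2)[:,:,::-1])
E
python3 go.py .6435 .0845 .085
```

```text
t 4.5 p [0.6432 0.0852 0.142 ] rot [-1.7991e+02  7.0000e-02 -3.1000e-01] q [-2.5 19.  93.   0.1 68.1 -2.2] w 0.0533 F [-0.3 -0.6 -0.4]
shift [ 0.4  0.8 57. ] turn -0.31
```

View pics/z3.png

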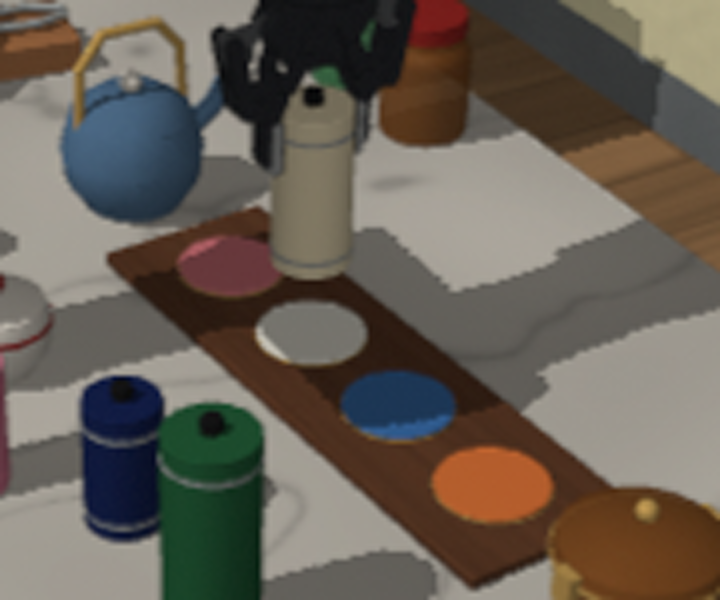

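Call:
carry_out --steps '[[[0,0,25],0],[[0,0,45],0],[[0,0,52],0],[[0,0,55],0],[[0,0,55],0]]'

```text
clock: 5.0
ee_pos: [0.6442, 0.0852, 0.0888]
ee_rot: [-179.9, -0.1, -0.3]
contact_force: [-0.2, 0.1, -1.1]
width: 0.0531
```

```bash
python3 go.py .6435 .0845 .085
```

```text
t 5.0 p [0.6442 0.0852 0.0888] rot [-1.7991e+02 -8.0000e-02 -3.1000e-01] q [-2.5 22.8 94.2  0.1 62.9 -2.2] w 0.0531 F [-0.2  0.1 -1.1]
shift [-0.7  0.7  3.8] turn -0.31
```

Call:
carry_out --steps '[[[-1,0,2],0],[[-1,0,4],0],[[-1,0,4],0],[[-1,0,4],0]]'

```text
clock: 5.4
ee_pos: [0.6433, 0.0853, 0.0849]
ee_rot: [-179.9, -0.1, -0.3]
contact_force: [0.8, -0.0, -1.4]
width: 0.0534
```

```bash
python3 go.py .6435 .0845 .085
```

```text
t 5.4 p [0.6433 0.0853 0.0849] rot [-1.7991e+02 -9.0000e-02 -3.1000e-01] q [-2.5 23.  94.4  0.1 62.5 -2.2] w 0.0534 F [ 0.8 -0.  -1.4]
shift [ 0.2  0.8 -0.1] turn -0.31
```

Call:
carry_out --steps '[[[0,0,1],0],[[0,0,2],0],[[0,0,2],0]]'

```text
clock: 5.7
ee_pos: [0.6436, 0.0853, 0.0842]
ee_rot: [-179.9, -0.1, -0.3]
contact_force: [-1.7, 0.3, 4.9]
width: 0.0533
```

Call:
carry_out --steps '[[[0,0,0],0],[[0,0,0],0],[[0,0,0],0],[[0,0,0],0],[[0,0,0],0]]' --claw -1

```text
clock: 6.2
ee_pos: [0.6436, 0.0853, 0.0841]
ee_rot: [-179.9, -0.1, -0.3]
contact_force: [0.7, -0.4, 0.0]
width: 0.0857
```

Call:
carry_out --steps '[[[0,0,-20],0],[[0,0,-60],0],[[0,0,-105],0],[[0,0,-145],0],[[0,0,-145],0]]'

```text
clock: 6.7
ee_pos: [0.647, 0.085, 0.2373]
ee_rot: [-179.9, -0.9, -0.3]
contact_force: [-0.4, -1.0, 1.2]
width: 0.0857
```

```bash
python3 go.py .4412 -.1352 .23
```

```text
t 6.7 p [0.647  0.085  0.2373] rot [-179.95   -0.87   -0.29] q [-2.5 13.6 89.1  0.1 76.4 -2.2] w 0.0857 F [-0.4 -1.   1.2]
shift [-204.8  221.3    4. ] turn -0.29
```

Call:
carry_out --steps '[[[-25,27,2],0],[[-55,59,2],0],[[-85,91,2],0],[[-115,123,2],0],[[-145,156,2],0]]'

```text
clock: 7.2
ee_pos: [0.4997, -0.071, 0.2322]
ee_rot: [-179.9, -0.8, -0.3]
contact_force: [0.2, -0.4, 0.2]
width: 0.0853
```

Call:
carry_out --steps '[[[-30,32,0],0],[[-50,54,0],0],[[-58,64,0],0],[[-58,64,0],0],[[-58,64,0],0]]'

```text
clock: 7.7
ee_pos: [0.4419, -0.1343, 0.2312]
ee_rot: [-179.9, -0.8, -0.2]
contact_force: [0.1, 0.1, 0.6]
width: 0.0852
```

```bash
python3 - <<'E'
from m import *
d=snap('top','top4')
cv2.imwrite('pics/z4.png',cv2.resize(d['img'][150:230,190:400],None,fx=3.8,fy=3.8,interpolation=2)[:,:,::-1])
E
python3 go.py .4412 -.1352 .096
```

```text
t 7.75 p [ 0.4421 -0.1341  0.2312] rot [-179.92   -0.83   -0.2 ] q [-31.3 -12.8 116.3   0.5  75.8 -31.2] w 0.0853 F [-0.7  0.7  0.3]
shift [ -2.8   1.3 135.2] turn -0.2
```

View pics/z4.png

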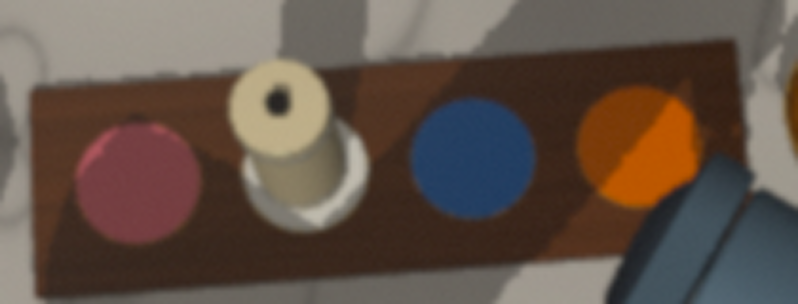

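Call:
carry_out --steps '[[[-1,1,35],0],[[-1,1,70],0],[[-2,1,105],0],[[-3,1,135],0],[[-3,1,135],0]]'

```text
clock: 8.25
ee_pos: [0.4386, -0.1321, 0.0919]
ee_rot: [-179.6, -0.4, -0.1]
contact_force: [-0.6, 0.2, 0.3]
width: 0.0854
```

```bash
python3 - <<'E'
from m import *
d=load('top4')
g=lambda U,V:((U+.5)/3.8-.5+190,(V+.5)/3.8-.5+150)
print(ray(d,*g(279,107),.129)[:2],ray(d,*g(278,101),.139)[:2],'coaster',ray(d,*g(305,170),.014)[:2])
E
python3 go.py .4412 -.1352 .096
```

```text
[0.64360985 0.0849878 ] [0.6436443  0.08428564] coaster [0.64207861 0.08369596]
t 8.25 p [ 0.4386 -0.1321  0.0919] rot [-1.7962e+02 -3.6000e-01 -9.0000e-02] q [-31.3  -1.7 122.4   0.6  59.2 -31.5] w 0.0854 F [-0.6  0.2  0.3]
shift [ 2.7  3.1 -4.1] turn -0.09
```

Call:
carry_out --steps '[[[1,2,-4],0],[[1,2,-4],0],[[1,2,-4],0]]'

```text
clock: 8.55
ee_pos: [0.441, -0.1347, 0.0979]
ee_rot: [-179.7, -0.6, -0.1]
contact_force: [-0.4, -0.3, -0.1]
width: 0.0852
```

```bash
python3 go.py .4398 -.1353 .096
```

```text
t 8.55 p [ 0.441  -0.1347  0.0979] rot [-1.7973e+02 -5.5000e-01 -7.0000e-02] q [-31.4  -2.  121.9   0.6  59.8 -31.6] w 0.0852 F [-0.4 -0.3 -0.1]
shift [-1.3  0.6  1.9] turn -0.07
```

Good. Close.

Call:
carry_out --steps '[[[-1,1,2],0],[[-1,1,2],0],[[-1,1,2],0],[[-1,1,2],0],[[-1,1,2],0]]' --claw 1 --squeeze 40

```text
clock: 9.05
ee_pos: [0.4407, -0.1362, 0.0969]
ee_rot: [-179.8, -0.6, -0.1]
contact_force: [-0.5, 0.1, 5.9]
width: 0.0571
```

Call:
carry_out --steps '[[[0,0,0],0],[[0,0,0],0]]'

```text
clock: 9.25
ee_pos: [0.4406, -0.1362, 0.0969]
ee_rot: [-179.8, -0.6, -0.1]
contact_force: [-0.4, -0.2, 2.8]
width: 0.0571
```

```bash
python3 go.py .6385 .1840 .276
```

```text
t 9.25 p [ 0.4406 -0.1362  0.0969] rot [-1.7978e+02 -6.2000e-01 -8.0000e-02] q [-31.6  -2.  122.    0.6  59.6 -31.8] w 0.0571 F [-0.4 -0.2  2.8]
shift [ 199.3 -321.1 -175.7] turn -0.08
```

Call:
carry_out --steps '[[[0,0,-25],0],[[0,0,-65],0],[[0,0,-105],0],[[0,0,-145],0],[[0,0,-172],0]]'

```text
clock: 9.75
ee_pos: [0.439, -0.137, 0.2711]
ee_rot: [-179.8, -0.7, -0.1]
contact_force: [-0.2, -0.7, -2.5]
width: 0.0566
```

Call:
carry_out --steps '[[[15,-24,0],0],[[36,-58,0],0],[[57,-92,0],0],[[78,-126,0],0],[[99,-160,0],0]]'

```text
clock: 10.25
ee_pos: [0.5382, 0.0245, 0.2715]
ee_rot: [-179.8, -0.6, -0.1]
contact_force: [0.1, -0.2, -1.8]
width: 0.057
```

Call:
carry_out --steps '[[[21,-34,0],0],[[42,-68,0],0],[[63,-102,0],0],[[84,-136,0],0],[[97,-156,0],0]]'

```text
clock: 10.75
ee_pos: [0.6355, 0.1829, 0.2711]
ee_rot: [-179.8, -0.5, 0.0]
contact_force: [-0.3, 0.1, -1.9]
width: 0.0572
```

Call:
carry_out --steps '[[[0,0,0],0],[[0,0,0],0]]'

```text
clock: 10.95
ee_pos: [0.6347, 0.183, 0.2691]
ee_rot: [-179.9, -0.3, 0.1]
contact_force: [-0.3, -1.2, -2.0]
width: 0.0573
```

```bash
python3 go.py .6385 .1840 .112
```

```text
t 10.95 p [0.6347 0.183  0.2691] rot [-1.7986e+02 -2.8000e-01  8.0000e-02] q [ 6.2 13.7 85.7  0.1 80.3  6.1] w 0.0573 F [-0.3 -1.2 -2. ]
shift [  3.   -0.6 157.1] turn 0.08
```

Call:
carry_out --steps '[[[3,-1,35],0],[[3,-1,75],0],[[3,-1,110],0],[[3,-1,130],0],[[3,-1,150],0]]'

```text
clock: 11.45
ee_pos: [0.6371, 0.1829, 0.117]
ee_rot: [-179.9, -0.1, -0.0]
contact_force: [-0.3, -0.3, -2.0]
width: 0.0571
```

Call:
carry_out --steps '[[[0,0,0],0],[[0,0,0],0],[[0,0,0],0]]'

```text
clock: 11.75
ee_pos: [0.6379, 0.1825, 0.1187]
ee_rot: [-179.9, -0.3, -0.0]
contact_force: [1.0, -0.7, -2.0]
width: 0.0573
```

```bash
python3 go.py .6385 .1840 .112
python3 - <<'E'
from m import *
d=snap('side','side5')
cv2.imwrite('pics/z5.png',cv2.resize(d['img'][100:250,240:420],None,fx=4,fy=4,interpolation=2)[:,:,::-1])
E
```

```text
t 11.75 p [0.6379 0.1825 0.1187] rot [-1.7988e+02 -2.7000e-01 -4.0000e-02] q [ 6.2 22.2 91.5  0.1 66.   6.2] w 0.0573 F [ 1.  -0.7 -2. ]
shift [ 0.6 -1.5  6.7] turn -0.04
```

View pics/z5.png

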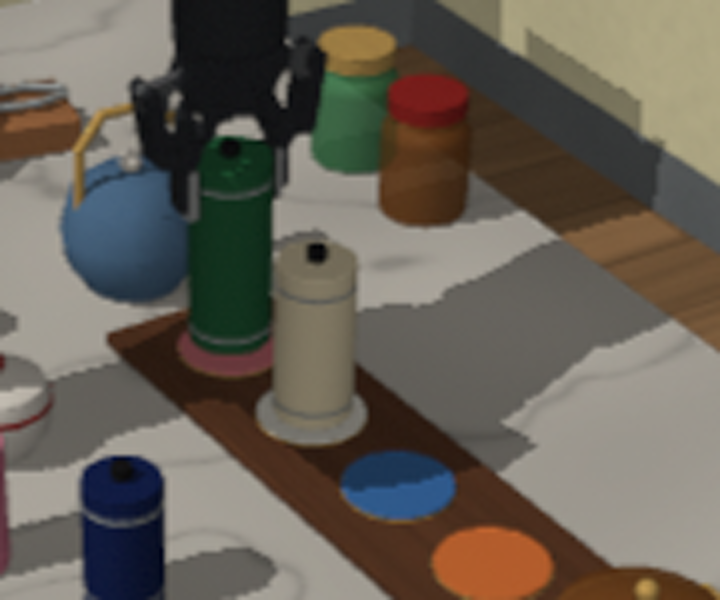

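Call:
carry_out --steps '[[[0,-1,3],0],[[0,-1,6],0],[[0,-1,8],0],[[0,-1,8],0],[[0,-1,8],0]]'

```text
clock: 12.3
ee_pos: [0.6382, 0.1837, 0.1109]
ee_rot: [-179.9, -0.3, -0.0]
contact_force: [1.0, 1.0, -1.6]
width: 0.0576
```

```bash
python3 go.py .6385 .1840 .111
```

```text
t 12.3 p [0.6382 0.1837 0.1109] rot [-1.7987e+02 -3.1000e-01 -3.0000e-02] q [ 6.3 22.8 91.7  0.1 65.3  6.2] w 0.0576 F [ 1.   1.  -1.6]
shift [ 0.3 -0.3 -0.1] turn -0.03
```

Call:
carry_out --steps '[[[0,0,1],0],[[0,0,2],0],[[0,0,2],0]]'

```text
clock: 12.6
ee_pos: [0.6384, 0.1838, 0.1108]
ee_rot: [-179.9, -0.3, -0.0]
contact_force: [-4.1, -1.4, 8.0]
width: 0.0576
```

```bash
python3 go.py .6385 .1840 .111
```

```text
t 12.6 p [0.6384 0.1838 0.1108] rot [-1.7988e+02 -2.9000e-01 -1.0000e-02] q [ 6.3 22.8 91.6  0.1 65.3  6.2] w 0.0576 F [-4.1 -1.4  8. ]
shift [ 0.1 -0.2 -0.2] turn -0.01
```

Call:
carry_out --steps '[[[0,0,0],0],[[0,0,0],0],[[0,0,0],0],[[0,0,0],0],[[0,0,0],0]]' --claw -1

```text
clock: 13.1
ee_pos: [0.6383, 0.1837, 0.1106]
ee_rot: [-179.9, -0.3, -0.0]
contact_force: [0.7, 0.0, -0.3]
width: 0.0856
```

Call:
carry_out --steps '[[[0,0,-15],0],[[0,0,-50],0],[[0,0,-90],0],[[0,0,-120],0],[[0,0,-120],0]]'

```text
clock: 13.6
ee_pos: [0.6409, 0.1839, 0.2386]
ee_rot: [-179.8, -1.0, -0.0]
contact_force: [0.0, -0.2, 0.7]
width: 0.0854
```

Call:
carry_out --steps '[[[0,0,0],0]]'

```text
clock: 13.7
ee_pos: [0.6407, 0.1839, 0.2392]
ee_rot: [-179.8, -1.0, -0.0]
contact_force: [0.5, 0.2, -0.4]
width: 0.0855
```

```bash
python3 go.py .4451 -.0202 .19
```

```text
t 13.7 p [0.6407 0.1839 0.2392] rot [-1.798e+02 -1.000e+00 -1.000e-02] q [ 6.3 15.3 87.   0.1 76.8  6.2] w 0.0855 F [ 0.5  0.2 -0.4]
shift [-196.4  204.3   45. ] turn -0.01
```

Call:
carry_out --steps '[[[-25,26,0],0],[[-55,57,0],0],[[-85,88,0],0],[[-115,120,0],0],[[-145,151,0],0]]'

```text
clock: 14.2
ee_pos: [0.4938, 0.0321, 0.2349]
ee_rot: [-179.8, -0.9, 0.0]
contact_force: [0.4, -0.8, 0.7]
width: 0.0856
```

Call:
carry_out --steps '[[[-25,26,10],0],[[-45,47,20],0],[[-51,53,35],0],[[-51,53,42],0],[[-51,53,42],0]]'

```text
clock: 14.7
ee_pos: [0.4429, -0.0201, 0.1904]
ee_rot: [-179.7, -0.7, 0.0]
contact_force: [0.7, 0.2, 0.6]
width: 0.0853
```

Call:
carry_out --steps '[[[0,0,0],0],[[0,0,0],0]]'

```text
clock: 14.9
ee_pos: [0.4436, -0.0196, 0.1907]
ee_rot: [-179.7, -0.7, 0.1]
contact_force: [0.1, -1.1, 0.3]
width: 0.0857
```

```bash
python3 go.py .4451 -.0202 .046;python3 - <<'E'
from m import *
d=snap('top','top6')
cv2.imwrite('pics/top6b.png',cv2.resize(d['img'][150:230,190:400],None,fx=3.8,fy=3.8,interpolation=2)[:,:,::-1])
d=snap('side','side6')
cv2.imwrite('pics/side6b.png',cv2.resize(d['img'][120:300,190:400],None,fx=3.3,fy=3.3,interpolation=2)[:,:,::-1])
E
```

```text
t 14.9 p [ 0.4436 -0.0196  0.1907] rot [-1.7971e+02 -7.3000e-01  1.0000e-01] q [-17.5 -13.  120.9   0.5  71.5 -17.8] w 0.0857 F [ 0.1 -1.1  0.3]
shift [ -0.4   1.4 144.7] turn 0.1
```

View pics/top6b.png

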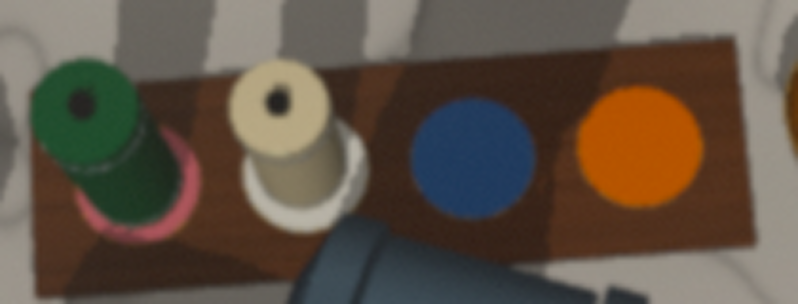

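View pics/side6b.png

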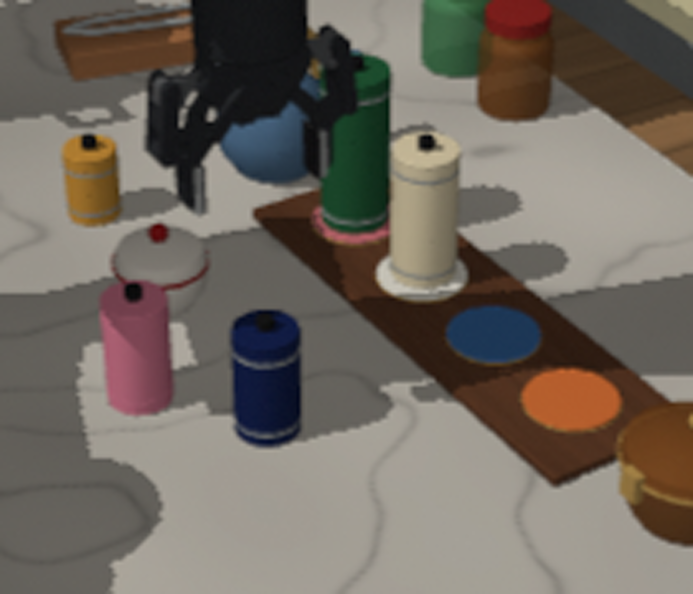

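Run:
```python
from m import *
d=load('top6')
g=lambda U,V:((U+.5)/3.8-.5+190,(V+.5)/3.8-.5+150)
print('green',ray(d,*g(85,112),.154)[:2],ray(d,*g(81,104),.164)[:2],'orange',ray(d,*g(641,147),.014)[:2],'blue',ray(d,*g(473,158),.014)[:2],'pink',ray(d,*g(138,183),.014)[:2])
```

```text
green [0.63578824 0.18362104] [0.63686766 0.18349113] orange [ 0.64998939 -0.11707229] blue [ 0.64634029 -0.01659921] pink [0.63718876 0.18318566]
```

Call:
carry_out --steps '[[[0,1,35],0],[[0,1,75],0],[[0,1,110],0],[[0,1,135],0],[[0,1,144],0]]'

```text
clock: 15.5
ee_pos: [0.4439, -0.0193, 0.0445]
ee_rot: [-179.6, -0.5, 0.1]
contact_force: [-0.1, 0.3, 0.8]
width: 0.0855
```

Call:
carry_out --steps '[[[0,0,0],0],[[0,0,0],0]]'

```text
clock: 15.7
ee_pos: [0.4448, -0.0195, 0.0454]
ee_rot: [-179.7, -0.6, 0.1]
contact_force: [0.3, 0.1, 1.1]
width: 0.0854
```

```bash
python3 go.py .4451 -.0202 .046
```

```text
t 15.7 p [ 0.4448 -0.0195  0.0454] rot [-1.7967e+02 -5.8000e-01  1.3000e-01] q [-17.4   1.7 125.1   0.6  52.8 -17.9] w 0.0854 F [0.3 0.1 1.1]
shift [ 0.3  0.7 -0.6] turn 0.13
```

Call:
carry_out --steps '[[[0,1,0],0],[[0,1,0],0],[[0,1,0],0],[[0,1,0],0],[[0,1,0],0]]' --claw 1

```text
clock: 16.2
ee_pos: [0.4459, -0.0208, 0.0468]
ee_rot: [-179.7, -0.7, 0.1]
contact_force: [-1.0, 0.1, 6.2]
width: 0.0494
```

Call:
carry_out --steps '[[[0,0,0],0],[[0,0,0],0]]'

```text
clock: 16.4
ee_pos: [0.4458, -0.0208, 0.0468]
ee_rot: [-179.7, -0.7, 0.1]
contact_force: [1.1, 0.6, 2.6]
width: 0.0488
```

```bash
python3 go.py .6465 -.0162 .165
```

```text
t 16.4 p [ 0.4458 -0.0208  0.0468] rot [-1.7972e+02 -7.2000e-01  1.3000e-01] q [-17.6   1.6 125.    0.6  52.8 -18.1] w 0.0488 F [1.1 0.6 2.6]
shift [ 202.1   -4.7 -115.6] turn 0.13
```

Call:
carry_out --steps '[[[0,0,-25],0],[[0,0,-60],0],[[20,0,-90],0],[[50,-1,-100],0],[[85,-2,-100],0]]'

```text
clock: 16.9
ee_pos: [0.5314, -0.0193, 0.1501]
ee_rot: [-179.8, -0.9, 0.1]
contact_force: [-0.2, 0.1, -1.2]
width: 0.0493
```

Call:
carry_out --steps '[[[35,-1,0],0],[[70,-2,0],0],[[100,-2,0],0],[[115,-3,0],0],[[115,-3,0],0]]'

```text
clock: 17.4
ee_pos: [0.6473, -0.016, 0.1511]
ee_rot: [-179.8, -0.9, 0.1]
contact_force: [0.5, -0.0, -1.6]
width: 0.0489
```

Call:
carry_out --steps '[[[0,0,0],0],[[0,0,0],0]]'

```text
clock: 17.6
ee_pos: [0.6462, -0.0159, 0.1504]
ee_rot: [-179.8, -0.8, 0.1]
contact_force: [-0.3, -0.2, -1.2]
width: 0.0493
```

```bash
python3 go.py .6465 -.0162 .062
```

```text
t 17.6 p [ 0.6462 -0.0159  0.1504] rot [-1.7975e+02 -8.2000e-01  1.3000e-01] q [-11.6  17.7  93.7   0.4  67.9 -11.9] w 0.0493 F [-0.3 -0.2 -1.2]
shift [-1.   0.7 88.4] turn 0.13
```

Call:
carry_out --steps '[[[0,0,30],0],[[0,0,55],0],[[-1,0,75],0],[[-1,0,83],0],[[-1,0,83],0]]'

```text
clock: 18.1
ee_pos: [0.6449, -0.0154, 0.0662]
ee_rot: [-179.7, -0.7, 0.1]
contact_force: [-0.1, 0.0, -1.7]
width: 0.0493
```

Call:
carry_out --steps '[[[0,0,0],0],[[0,0,0],0]]'

```text
clock: 18.3
ee_pos: [0.6457, -0.0155, 0.0677]
ee_rot: [-179.7, -0.8, 0.1]
contact_force: [1.0, 0.9, -1.6]
width: 0.0486
```

```bash
python3 go.py .6465 -.0162 .061
```

```text
t 18.3 p [ 0.6457 -0.0155  0.0677] rot [-1.7975e+02 -7.8000e-01  1.2000e-01] q [-11.6  23.7  95.6   0.5  60.  -11.9] w 0.0486 F [ 1.   0.9 -1.6]
shift [0.7 0.7 6.7] turn 0.12
```

Call:
carry_out --steps '[[[1,1,3],0],[[1,1,6],0],[[1,1,7],0],[[1,1,8],0],[[1,1,8],0]]'

```text
clock: 18.8
ee_pos: [0.6471, -0.0166, 0.0608]
ee_rot: [-179.8, -0.8, 0.1]
contact_force: [-2.5, 0.5, 5.2]
width: 0.0493
```

```bash
python3 go.py .6465 -.0162 .061
```

```text
t 18.8 p [ 0.6471 -0.0166  0.0608] rot [-1.7976e+02 -7.7000e-01  1.3000e-01] q [-11.6  24.4  95.4   0.5  59.4 -12. ] w 0.0493 F [-2.5  0.5  5.2]
shift [-0.6 -0.4 -0.2] turn 0.13
```

Call:
carry_out --steps '[[[0,0,0],0],[[0,0,0],0],[[0,0,0],0],[[0,0,0],0],[[0,0,0],0]]' --claw -1

```text
clock: 19.3
ee_pos: [0.647, -0.0166, 0.0607]
ee_rot: [-179.8, -0.8, 0.1]
contact_force: [-0.6, 0.3, 0.7]
width: 0.0855
```

Call:
carry_out --steps '[[[0,0,-20],0],[[0,0,-60],0],[[0,0,-100],0],[[0,0,-140],0],[[0,0,-160],0]]'

```text
clock: 19.8
ee_pos: [0.6465, -0.0176, 0.2255]
ee_rot: [-179.8, -1.1, 0.1]
contact_force: [1.3, 1.0, 0.5]
width: 0.0855
```

Call:
carry_out --steps '[[[0,0,0],0],[[0,0,0],0]]'

```text
clock: 20.0
ee_pos: [0.6467, -0.0176, 0.2256]
ee_rot: [-179.8, -1.2, 0.1]
contact_force: [0.2, -0.8, -1.2]
width: 0.0854
```

```bash
python3 go.py .456 .318 .22
```

```text
t 20.0 p [ 0.6467 -0.0176  0.2256] rot [-1.7984e+02 -1.1800e+00  1.4000e-01] q [-11.7  13.2  90.8   0.4  74.8 -12. ] w 0.0854 F [ 0.2 -0.8 -1.2]
shift [-189.9 -336.     2.7] turn 0.14
```

Call:
carry_out --steps '[[[-15,-26,0],0],[[-34,-60,0],0],[[-53,-95,0],0],[[-73,-130,0],0],[[-92,-165,0],0]]'

```text
clock: 20.5
ee_pos: [0.552, 0.1483, 0.2213]
ee_rot: [-179.9, -0.9, 0.1]
contact_force: [0.5, -0.5, -0.1]
width: 0.0852
```

Call:
carry_out --steps '[[[-20,-35,0],0],[[-39,-69,0],0],[[-59,-104,0],0],[[-79,-139,0],0],[[-96,-168,0],0]]'

```text
clock: 21.0
ee_pos: [0.4532, 0.3171, 0.2173]
ee_rot: [-179.9, -0.7, 0.2]
contact_force: [0.7, -0.8, 0.4]
width: 0.0852
```

Call:
carry_out --steps '[[[0,0,30],0],[[0,0,60],0],[[0,0,80],0],[[0,0,80],0],[[0,0,80],0]]'

```text
clock: 21.5
ee_pos: [0.4534, 0.3168, 0.136]
ee_rot: [180.0, -0.5, 0.2]
contact_force: [-0.1, 0.1, 1.0]
width: 0.0852
```

```bash
python3 go.py .456 .318 .022;python3 - <<'E'
from m import *
d=snap('side','side7')
cv2.imwrite('pics/side7b.png',cv2.resize(d['img'][100:290,170:400],None,fx=3,fy=3,interpolation=2)[:,:,::-1])
E
```

```text
t 21.5 p [0.4534 0.3168 0.136 ] rot [ 1.7999e+02 -5.1000e-01  1.5000e-01] q [ 23.3   7.1 107.9  -0.2  64.6  23.2] w 0.0852 F [-0.1  0.1  1. ]
shift [  1.6  -1.2 114. ] turn 0.15
```

View pics/side7b.png

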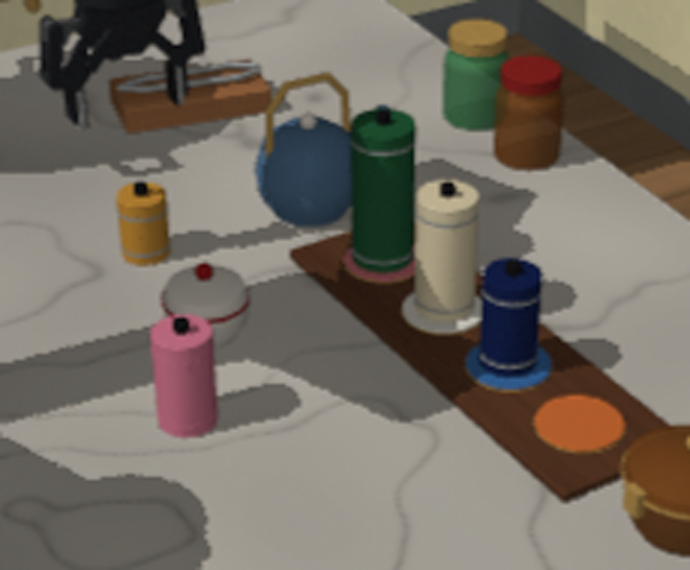

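Call:
carry_out --steps '[[[1,-1,30],0],[[1,-1,60],0],[[2,-1,90],0],[[2,-1,106],0],[[2,-1,110],0]]'

```text
clock: 22.05
ee_pos: [0.457, 0.3179, 0.0264]
ee_rot: [-180.0, -0.5, 0.1]
contact_force: [-0.1, 0.1, 1.0]
width: 0.0854
```

Call:
carry_out --steps '[[[0,0,0],0],[[0,0,0],0]]'

```text
clock: 22.25
ee_pos: [0.4582, 0.3185, 0.028]
ee_rot: [-179.9, -0.7, 0.1]
contact_force: [0.3, -0.1, 0.8]
width: 0.0855
```

```bash
python3 go.py .456 .318 .025
```

```text
t 22.25 p [0.4582 0.3185 0.028 ] rot [-1.7993e+02 -6.9000e-01  1.3000e-01] q [ 23.3  17.5 109.   -0.3  52.8  23.3] w 0.0855 F [ 0.3 -0.1  0.8]
shift [-2.2  0.5  3. ] turn 0.13
```

Call:
carry_out --steps '[[[-2,1,3],0],[[-2,1,3],0]]'

```text
clock: 22.45
ee_pos: [0.4566, 0.3177, 0.0258]
ee_rot: [-179.9, -0.8, 0.1]
contact_force: [-0.1, 0.6, 0.6]
width: 0.0854
```

Call:
carry_out --steps '[[[0,0,0],0],[[0,0,0],0],[[0,0,0],0],[[0,0,0],0],[[0,0,0],0]]' --claw 1

```text
clock: 22.95
ee_pos: [0.4569, 0.3178, 0.0263]
ee_rot: [-179.9, -0.8, 0.1]
contact_force: [-1.3, -0.7, 3.8]
width: 0.0452
```

Call:
carry_out --steps '[[[0,0,0],0],[[0,0,0],0]]'

```text
clock: 23.15
ee_pos: [0.4568, 0.3178, 0.0263]
ee_rot: [-179.9, -0.8, 0.1]
contact_force: [-0.9, 0.1, 3.2]
width: 0.0451
```

```bash
python3 go.py .6505 -.1162 .23
```

```text
t 23.15 p [0.4568 0.3178 0.0263] rot [-1.7989e+02 -7.8000e-01  1.4000e-01] q [ 23.2  17.4 109.3  -0.3  52.5  23.3] w 0.0451 F [-0.9  0.1  3.2]
shift [ 195.3  434.1 -201.9] turn 0.14
```

Call:
carry_out --steps '[[[0,0,-25],0],[[0,0,-65],0],[[0,0,-105],0],[[0,0,-145],0],[[0,0,-180],0]]'

```text
clock: 23.65
ee_pos: [0.4543, 0.3174, 0.2078]
ee_rot: [-179.9, -0.8, 0.1]
contact_force: [0.5, 0.5, 0.2]
width: 0.0452
```

Call:
carry_out --steps '[[[10,25,-10],0],[[24,57,-10],0],[[40,92,-10],0],[[56,127,-10],0],[[72,162,-10],0]]'

```text
clock: 24.15
ee_pos: [0.5265, 0.1541, 0.2177]
ee_rot: [-179.9, -0.8, 0.2]
contact_force: [0.7, 0.5, -1.4]
width: 0.0451
```

Call:
carry_out --steps '[[[16,36,0],0],[[32,72,0],0],[[48,108,0],0],[[64,144,0],0],[[80,180,0],0]]'

```text
clock: 24.65
ee_pos: [0.6071, -0.0272, 0.2174]
ee_rot: [-179.9, -0.7, 0.1]
contact_force: [0.6, 0.6, -0.5]
width: 0.045
```

```bash
python3 go.py .6505 -.1162 .20
```

```text
t 24.65 p [ 0.6071 -0.0272  0.2174] rot [-1.7986e+02 -7.2000e-01  1.4000e-01] q [-13.4   8.8  96.8   0.3  73.7 -13.6] w 0.045 F [ 0.6  0.6 -0.5]
shift [43.  89.2 17.8] turn 0.14
```

Call:
carry_out --steps '[[[17,35,0],0],[[34,70,0],0],[[42,89,15],0],[[42,89,50],0],[[42,89,90],0]]'

```text
clock: 25.15
ee_pos: [0.6514, -0.1172, 0.1274]
ee_rot: [-179.9, -0.9, 0.1]
contact_force: [0.1, -0.1, -2.0]
width: 0.0449
```

Call:
carry_out --steps '[[[0,0,30],0],[[0,0,45],0],[[0,0,55],0],[[0,0,55],0],[[0,0,55],0]]'

```text
clock: 25.65
ee_pos: [0.6533, -0.1173, 0.074]
ee_rot: [-180.0, -1.0, 0.1]
contact_force: [1.0, 0.1, -1.1]
width: 0.0452
```

```bash
python3 go.py .6505 -.1162 .0405
```

```text
t 25.65 p [ 0.6533 -0.1173  0.074 ] rot [-1.7997e+02 -1.0200e+00  7.0000e-02] q [-20.1  25.1  92.8   0.4  61.1 -20.4] w 0.0452 F [ 1.   0.1 -1.1]
shift [-3.4 -1.1 33.5] turn 0.07
```

Call:
carry_out --steps '[[[-2,-1,10],0],[[-3,-1,20],0],[[-3,-1,28],0],[[-3,-1,30],0],[[-3,-1,30],0]]'

```text
clock: 26.15
ee_pos: [0.6504, -0.1162, 0.0431]
ee_rot: [-179.9, -0.9, 0.1]
contact_force: [0.2, -0.1, -1.5]
width: 0.0452
```

```bash
python3 go.py .6505 -.1162 .0405
```

```text
t 26.15 p [ 0.6504 -0.1162  0.0431] rot [-1.7994e+02 -9.5000e-01  7.0000e-02] q [-20.1  27.4  93.6   0.4  58.2 -20.4] w 0.0452 F [ 0.2 -0.1 -1.5]
shift [0.1 0.  2.6] turn 0.07
```

Call:
carry_out --steps '[[[0,0,1],0],[[0,0,3],0],[[0,0,4],0],[[0,0,4],0]]'

```text
clock: 26.55
ee_pos: [0.6509, -0.1164, 0.0404]
ee_rot: [-180.0, -1.0, 0.1]
contact_force: [-2.0, 1.0, 5.3]
width: 0.0449
```

```bash
python3 go.py .6505 -.1162 .0405
```

```text
t 26.55 p [ 0.6509 -0.1164  0.0404] rot [-1.7996e+02 -9.7000e-01  7.0000e-02] q [-20.1  27.6  93.5   0.4  58.  -20.4] w 0.0449 F [-2.   1.   5.3]
shift [-0.4 -0.2 -0.1] turn 0.07
```

Call:
carry_out --steps '[[[0,0,0],0],[[0,0,0],0],[[0,0,0],0],[[0,0,0],0],[[0,0,0],0]]' --claw -1

```text
clock: 27.05
ee_pos: [0.6508, -0.1163, 0.0402]
ee_rot: [-180.0, -1.0, 0.1]
contact_force: [-0.1, 0.6, -0.5]
width: 0.0856
```

Call:
carry_out --steps '[[[0,0,-20],0],[[0,0,-60],0],[[0,0,-100],0],[[0,0,-140],0],[[0,0,-180],0]]'

```text
clock: 27.55
ee_pos: [0.6475, -0.1164, 0.2217]
ee_rot: [-180.0, -1.0, 0.1]
contact_force: [0.7, -0.2, 0.5]
width: 0.0854
```

Call:
carry_out --steps '[[[-30,25,0],0],[[-65,50,0],0],[[-100,75,0],0],[[-135,100,0],0],[[-170,125,0],0]]'

```text
clock: 28.05
ee_pos: [0.4762, -0.2422, 0.2188]
ee_rot: [-180.0, -1.0, 0.1]
contact_force: [0.9, -1.3, 0.9]
width: 0.0855
```

Call:
carry_out --steps '[[[-20,40,0],0],[[-40,80,0],0],[[-60,120,0],0],[[-70,150,0],0],[[-70,150,0],0]]'

```text
clock: 28.55
ee_pos: [0.4049, -0.3956, 0.2177]
ee_rot: [180.0, -1.0, -0.2]
contact_force: [0.7, 0.1, 0.3]
width: 0.0852
```

```bash
python3 go.py .4 -.4 .2;python3 - <<'E'
from m import *
d=snap('side','side8')
cv2.imwrite('pics/side8b.png',cv2.resize(d['img'][100:290,230:460],None,fx=3,fy=3,interpolation=2)[:,:,::-1])
d=snap('top','top8')
cv2.imwrite('pics/top8b.png',cv2.resize(d['img'][150:230,190:400],None,fx=3.8,fy=3.8,interpolation=2)[:,:,::-1])
E
```

```text
t 28.55 p [ 0.4049 -0.3956  0.2177] rot [ 1.7997e+02 -9.7000e-01 -1.7000e-01] q [-56.2   3.2 102.9   0.8  73.4 -56.2] w 0.0852 F [0.7 0.1 0.3]
shift [-5.2  4.5 17.6] turn -0.17
```

View pics/top8b.png

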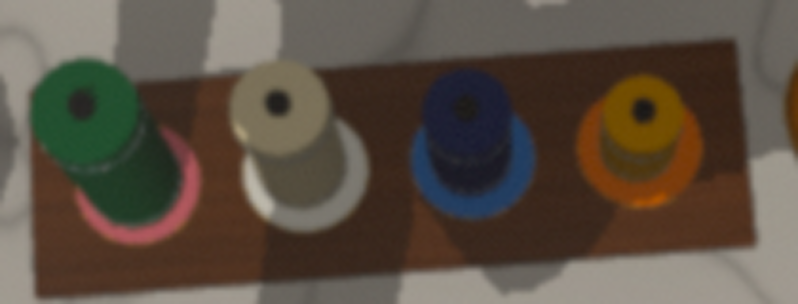

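View pics/side8b.png

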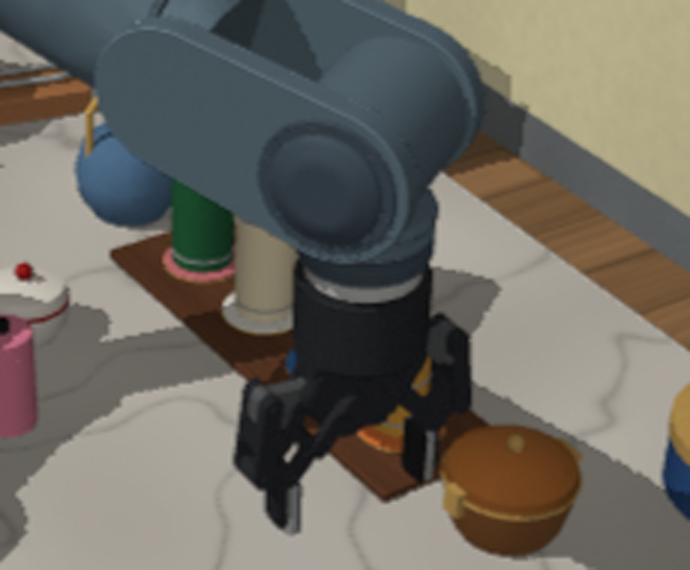

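View pics/top8.png

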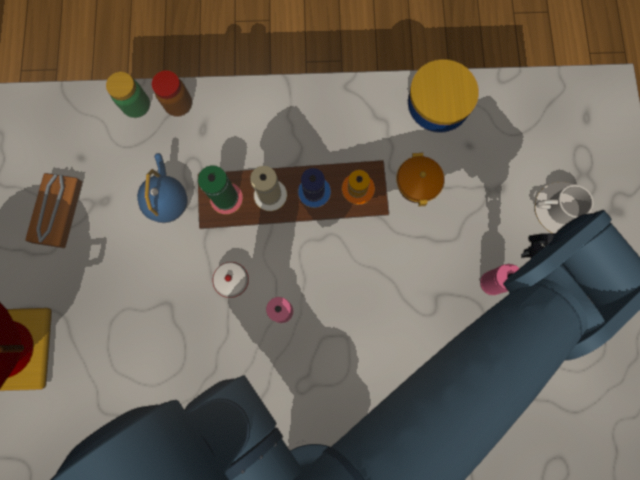

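Run:
```python
from m import *
d=load('top8')
g=lambda U,V:((U+.5)/3.8-.5+190,(V+.5)/3.8-.5+150)
C=[(.638,.1835),(.642,.0837),(.6468,-.0163),(.6505,-.1165)]
for (k,l,n),c in zip([('green',(85,112),(81,104)),('cream',(279,108),(278,103)),('navy',(467,113),(466,108)),('mustard',(642,115),(644,110))],C):
    print(k,[((ray(d,*g(*q),H[k]+z)[:2]-c)*1000).round(1) for q,z in((l,.014),(n,.024))])
```

```text
green [array([-2.2,  0.1]), array([-1.1, -0. ])]
cream [array([1. , 1.3]), array([0.5, 0.6])]
navy [array([-1.6,  0.8]), array([-2. ,  1.1])]
mustard [array([-1.5,  2.9]), array([-1.8,  2.4])]
```

```bash
python3 -c "
from h import *
print(robot.finish_job())"
```

```text
the job is handed in; nothing more can be done
None
```

All four tins now stand on the coasters in height order. From the teapot end they are green (pink coaster), cream (white), navy (blue) and mustard (orange, next to the candy dish). I handed the job in at about 28.6 s, with the gripper open and clear of everything.

**Centring:** The last top picture puts every tin within about 3 mm of its coaster's centre. Mustard is the farthest off, at about 3 mm, and I left it rather than risk a nudge. These figures come from picture points I read by eye, plus calibration that is good to about 2 mm.

**Teapot, candy dish and look-alikes:** In that picture the teapot and candy dish look where they were at the start, and so do the pink look-alikes, though the arm partly hides the larger one.

**Checks that were weaker or disagreed:**
- The side camera read positions a few millimetres off the top camera. I used the top view, because it matched the arm's own position after the first placement.
- In the last side picture the arm hid most of the row, including navy and mustard. The final check therefore rests on the top view alone.
- The tool leaned by up to about 1°. All four tins look upright in the top view. Contact forces in the readings stayed under about 10 N.

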